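# Turn the compressor's controls to the front

## Robot

A 6-joint arm with a two-finger parallel gripper is mounted at the origin on the work surface. World frame = base frame: x ahead of the robot, y to its left, z up, the work surface at z = 0. Lengths are in m, angles in rad, forces in N, time in s.
With the tool pointing down it reaches from about 0.2 to 0.875 m from the base axis. Payload 3.4 kg.
Tool frame: the origin (TCP) lies on the centre line of the jaws, within the pads' length; the fingertips stand 22 mm ahead of it and the grasp point (between the pads) lies 3 mm ahead of it; z points along the fingers, y is the line along which they close (so a half turn about z gives the same grasp; the last joint's range is limited). The gripper opens to 94 mm and grips with 3 to 60 N. Pads are 16 mm wide; open, the fingers measure 119 mm over their backs; the gripper's body (75 mm by 177 mm) begins 78 mm behind the grasp point.
Start: joints at [-1.222, 0.276, 1.505, -0, 1.361, -0.121], TCP at [0.26, -0.513, 0.227] pointing down, gripper open.
Joint ranges: [-2.89, 2.89], [-0.75, 2.08], [0.22, 2.7], [-1.18, 4.32], [0.11, 2.71], [-2.7, 2.7]. Speed limits (rad/s): [2.57, 2.57, 3.14, 3.14, 3.14, 3.14].

## Interface

Orientations are given as a unit quaternion [w, x, y, z].
In Python, from plant import bot gives the robot as it stands. The module is installed in compiled form; this text tells all that it offers.
- The arm moves only by the tool play_rows, never from a script. Its argument "targets" is a list that holds one entry, the list of rows, each a list of 6 numbers: the shift along the world's x, y, z scaled (see below), then the turn, a rotation vector about the world's x, y, z scaled (see below). A call has 1 to 12 rows; each row is the pose to reach, as a shift and turn from the pose commanded when the call began; what a row does not reach only later rows make up. The controller multiplies each number of a shift by 0.12 m and each number of a turn by 0.5 rad. A row lasts 1/12 s, in which the tool goes at most 41.7 mm and 7.16 degrees, less where a joint would pass 70% of its speed; a pose out of reach is approached as far as the arm can. A call with a number of a shift or a turn outside -1 to 1 is refused whole. A call with a gripper value outside its range is refused whole. "jaw" is the closure, from 0 (fully open) to 1 (shut), set as the call begins (left out, the last holds). The fingers move at their own pace and stop on an object; "grip_force" is the grip in N (left out, the last holds). Time passes only in rows, so rows that repeat a pose let the fingers close. It gives the time, the measured TCP pose, the force, the opening and the grip force at its end, in the units of the state.
- bot.get_state(): the state, without advancing time (a new reading comes with each control period).
- bot.get_image(name): name is "side" or "top" or "wrist"; returns a dict with "color" (480x640x3 uint8, blue, green, red), "intrinsics" (3x3 intrinsics, pixels), "xyz" and "attitude" of the camera in the world. Camera axes: x right, y up, looking along -z (the intrinsics and any distortion apply to the point x, -y, -z); pixel columns grow to the right and rows downward; lengths in m; the calibration is good to about 2 mm. A picture is of the moment at which its call begins. There is no depth.
- bot.finish_job(): hands the job in; it is judged then, once.
The state is a dict: "t": time; "joint_positions": joint angles; "joint_velocities": joint speeds; "joint_efforts": joint torques, N m; "tool_pos": TCP position; "tool_rot": TCP orientation; "contact_force": force on the tool from outside, world axes, zero at the start; "torque": the same for the moment, N m; "grip_width": finger opening in m; "grasp_force": force on a finger pad.
Only numpy, scipy, OpenCV 4.12 (cv2) and the standard library are available. Lean on these libraries where they do the work, as an engineer would, in place of code of your own. Each camera call takes 0.05 s, during which the arm holds its last target. There are 200 camera calls.

## Task

The square aluminium air compressor stands with its knob and switch facing sideways and is too wide to grip. Push it against the yellow corner post and pivot it there a quarter turn, clockwise seen from above, keeping it flat on the shelf, until its controls face straight to the front (towards the robot) and it stands close beside the post, on the post's left as the robot sees it. Let go of it, and leave the other things where they are.

Things in the scene. Friction and masses are not known exactly. Their poses are not given: they have to be found in the camera images.
- compressor: air compressor, a loose aluminium box 120 x 120 mm, 60 mm high, 0.6 to 1 kg, round black-rimmed white gauge on top near the controls. Origin: centre of its underside; z up. Own -x face: the controls; the other three faces are plain and flat. At the start it looks to the robot's right (yaw +90 deg, up to 20 off), its -y face towards the post, 10 to 60 mm off, the post nearer the control end. Right at yaw 0: controls to world -x
- controls (a point): centre of the compressor's control face (own -x face, 60 mm from its middle, 36 mm up): black panel with a red pressure knob (own y +26 mm) and a black toggle switch (own y -28 mm), which stand out up to 20 mm from the face, 18 to 54 mm above the shelf
- push_end (a point): point on the compressor's plain +y face (opposite the post), at own x +45 mm, 40 mm up. Pushed here square to the face, the compressor meets the post; pushed on round the post (and partly into the face) it turns clockwise, slipping a little along the post. Ordinary to high friction; squeezing straight at the post only raises the force
- post: fixed round corner post, yellow with a black band, 32 mm in diameter and 100 mm high, standing on the shelf. Origin: on its axis at the shelf top; z up; its own x and y lie within 9 deg of the world's
- shelf (a point): fixed reference point, unmarked, on top of the varnished dark-wood shelf the robot stands on, top at height 0, fixed; its axes are the world's: x away from the robot, y to the robot's left; its front is on the robot's side
- hex_key: bystander: loose steel L-shaped hex key, 120 x 35 mm, 8 mm thick, lying to the right of the post; origin mid-length of the long arm
- stem_puller: bystander: loose black plastic valve stem puller, 155 mm long, 16 mm high, lying to the right of the post; origin near its middle
- spray_bottle: bystander: loose empty clear plastic spray bottle lying on its side, left, about 200 mm long, 64 mm high; origin under the middle of its body
- wrench: bystander: loose steel wrench, 200 mm long, lying to the left; origin near its middle
- tin: bystander: loose upright white tin with a blue label, 66 mm in diameter, 120 mm high, far right; origin under its centre

How it is judged:
On the way:
1. the compressor, partly turned (20 to 70 degrees short of facing front), bears on the post (contact force between compressor and post above 0.5 N and angle between the x axis of compressor and the x axis of shelf, either way round between 0.35 and 1.22 rad), for 0.1 s.
At the end, for the whole second after the job is handed in: the compressor stands flat and still on the shelf, its control face towards the robot within 11 degrees, on the left of the post (its plain right side next to the post), its centre no farther than 150 mm from the post's axis (angle between the x axis of compressor and the x axis of shelf, either way round below 0.2 rad and y of compressor in the frame of post above 0.03 m and y of post in the frame of compressor below -0.03 m and horizontal distance between compressor and post below 0.15 m and angle between compressor's own z axis and vertical below 0.05 rad and height (world z) of compressor below 0.005 m and linear speed of compressor below 0.01 m/s); the robot touches nothing.
It fails at once if the compressor is tipped (over 14 degrees) or lifted (over 20 mm) (angle between compressor's own z axis and vertical above 0.25 rad or height (world z) of compressor above 0.02 m).
It fails at once if a bystander is moved by more than 30 mm (distance of any of hex_key, stem_puller, spray_bottle, wrench, tin from where it was at the start of the episode above 0.03 m).
It also fails if it takes over 40 s, if anything falls off the work surface, if the arm or the gripper's body presses on something with over 40 N, if the wrist force passes 120 N, or if a joint passes its speed limit or range.

## Working session

There is one attempt and no reset: what is moved stays moved. The work goes in short steps, Python scripts to look and compute and a tool call to move; the robot and the scene stay as the last step left them, time stands still between calls to the robot, and variables do not carry over. Pictures are saved under pics/ and viewed, at most 10 in all, crops included, and the job is handed in when it is done.

Besides the shell and the picture viewer there is one more tool, called as a command line: name --argument value ..., lists and objects as JSON in quotes. play_rows: Moves the arm, as the interface text tells. Shifts and turns lie within -1 to 1; 1 stands for 0.12 m of shift or 0.5 rad of turn. Its arguments: {"type":"object","properties":{"targets":{"type":"array"},"jaw":{"type":"number"},"grip_force":{"type":"number"}},"required":["targets"]}

```bash
mkdir -p pics; cat > h.py <<'E'
import numpy as np,cv2
from scipy.spatial.transform import Rotation as R
from plant import bot
def rot(a):
    a=np.array(a,float)
    return a if a.shape==(3,3) else R.from_quat(np.r_[a[1:],a[0]]).as_matrix()
def ray(im,px,z):
    K=np.array(im["intrinsics"]);u=np.linalg.solve(K,[px[0],px[1],1.]);d=rot(im["attitude"])@(u*[1,-1,-1]);o=np.array(im["xyz"])
    return o+d*(z-o[2])/d[2]
E
python3 - <<'E'
from h import *
import pickle
for n in("top","side"):
    im=bot.get_image(n);cv2.imwrite(f"pics/{n}0.png",im["color"]);pickle.dump(im,open(n+"0.pkl","wb"));print(n,im["xyz"],im["attitude"],im["intrinsics"],im.keys())
s=bot.get_state();print(s["tool_rot"],s["t"],s["contact_force"])
E
```

```text
top [ 0.51251281 -0.01590968  1.49386333] [-0.70160579 -0.0227075   0.02243179  0.71185005] [[561.10997241   0.         330.77790461]
 [  0.         561.10997241 238.26729063]
 [  0.           0.           1.        ]] dict_keys(['color', 'intrinsics', 'xyz', 'attitude'])
side [ 0.40163447 -0.69398552  0.90437131] [ 0.93272685  0.33939475 -0.04708739 -0.11231474] [[536.27817139   0.         316.39650101]
 [  0.         536.27817139 241.59071167]
 [  0.           0.           1.        ]] dict_keys(['color', 'intrinsics', 'xyz', 'attitude'])
[-7.78559547e-04  9.72536629e-01  2.32748559e-01 -8.10124109e-05] 0.1 [ 0.8867314  -0.65879256 -0.42985812]
```

View pics/top0.png

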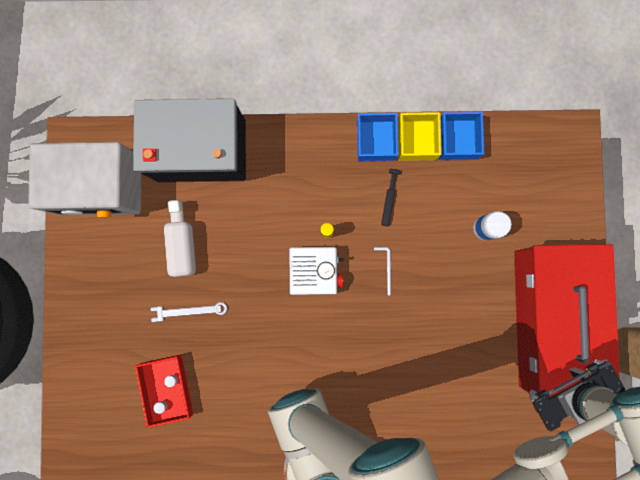

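View pics/side0.png

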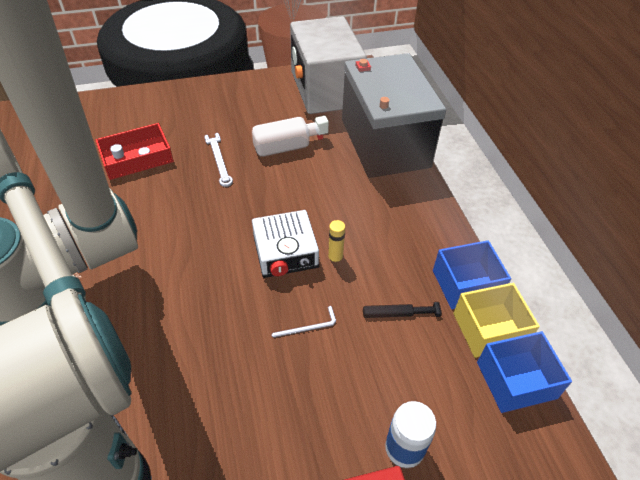

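The top view shows the compressor at about (314,271) with its knob to the right. The post cap is at (327,229), the hex key near (388,270) and the puller near (390,197). The side view agrees with this layout.

```bash
cat >> h.py <<'E'
def measure(im):
    c=im["color"].astype(int);hsv=cv2.cvtColor(im["color"],cv2.COLOR_BGR2HSV)
    m=((hsv[...,2]>170)&(hsv[...,1]<40)).astype(np.uint8)
    m[:,:]*=1; w=np.zeros_like(m);w[150:330,240:375]=1
    m=cv2.morphologyEx(m*w,cv2.MORPH_CLOSE,np.ones((9,9)))
    m=cv2.morphologyEx(m,cv2.MORPH_OPEN,np.ones((15,15)))
    k=max(cv2.findContours(m,cv2.RETR_EXTERNAL,cv2.CHAIN_APPROX_NONE)[0],key=cv2.contourArea)
    P=np.array([ray(im,p[0],.06)[:2] for p in k],np.float32)
    (cx,cy),sz,a=cv2.minAreaRect(P)
    y=cv2.inRange(hsv,(22,150,120),(35,255,255))*w
    ky=[q for q in cv2.findContours(y,cv2.RETR_EXTERNAL,cv2.CHAIN_APPROX_NONE)[0] if cv2.contourArea(q)>30]
    r=cv2.inRange(hsv,(0,150,80),(8,255,255))*w
    kr=np.argwhere(r>0)
    out=dict(c=(cx,cy),sz=sz,a=a)
    if len(kr): out["knob"]=ray(im,kr.mean(0)[::-1],.036)
    if ky:
        q=max(ky,key=cv2.contourArea);pp,rr=cv2.minEnclosingCircle(q);out["post"]=ray(im,pp,.1);out["pr"]=rr/561*1.394
    return out
E
python3 - <<'E'
from h import *
import pickle
im=pickle.load(open("top0.pkl","rb"));print(measure(im))
for p in [(388,248),(389,295),(375,248),(398,170),(387,224)]: print(p,ray(im,p,.005))
s=pickle.load(open("side0.pkl","rb"))
K=s["intrinsics"]
def proj(s,p):
    q=rot(s["attitude"]).T@(np.array(p)-s["xyz"]);q=K@(q*[1,-1,-1]);return q[:2]/q[2]
M=measure(im);print(proj(s,M["post"]),proj(s,[*M["c"],.06]))
E
```

```text
{'c': (0.5213673114776611, 0.03321869298815727), 'sz': (0.11765266954898834, 0.11716151982545853), 'a': 89.16878509521484, 'knob': array([ 0.49653112, -0.03815367,  0.036     ]), 'post': array([ 0.62283544, -0.00662556,  0.1       ]), 'pr': 0.01842548910776774}
(388, 248) [ 0.57960037 -0.16759031  0.005     ]
(389, 295) [ 0.45531901 -0.16762515  0.005     ]
(375, 248) [ 0.58010117 -0.13307258  0.005     ]
(398, 170) [ 0.78835866 -0.19876645  0.005     ]
(387, 224) [ 0.64359645 -0.16626949  0.005     ]
[335.92818207 225.11759146] [283.20709627 232.4512986 ]
```

The box centre measures (0.521, 0.033), size 118 mm, yaw about 90°. The post is at (0.623, -0.007), so the gap is about 25 mm. Both points reproject onto the side view. I'll close the fingers and move to the push start near (0.41, 0.078).

play_rows --targets '[[[0.25,0.98,0,0,0,0.44],[0.25,0.98,0,0,0,0.44],[0.25,0.98,0,0,0,0.44],[0.25,0.98,0,0,0,0.44]]]' --jaw 1 --grip_force 20

```text
t: 0.43
tool_pos: [0.2905, -0.3879, 0.227]
tool_rot: [-0.003, 0.941, 0.34, 0.001]
contact_force: [-0.5, -1.1, -0.3]
grip_width: 0.0709
grasp_force: 0.0
```

play_rows --targets '[[[0.25,0.98,0,0,0,0.44],[0.25,0.98,0,0,0,0.44],[0.25,0.98,0,0,0,0.44],[0.25,0.98,0,0,0,0.44]]]'

```text
t: 0.77
tool_pos: [0.3203, -0.2712, 0.2272]
tool_rot: [-0.002, 0.897, 0.441, 0.001]
contact_force: [-1.3, 0.2, -0.2]
grip_width: 0.0444
grasp_force: 0.0
```

play_rows --targets '[[[0.25,0.98,0,0,0,0.44],[0.25,0.98,0,0,0,0.44],[0.25,0.98,0,0,0,0.44],[0.25,0.98,0,0,0,0.44]]]'

```text
t: 1.1
tool_pos: [0.3507, -0.1546, 0.2274]
tool_rot: [-0.001, 0.843, 0.538, 0.001]
contact_force: [-0.0, 0.0, 0.3]
grip_width: 0.0174
grasp_force: 0.0
```

play_rows --targets '[[[0.25,0.98,0,0,0,0.44],[0.25,0.98,0,0,0,0.44],[0.25,0.98,0,0,0,0.44],[0.25,0.98,0,0,0,0.44]]]'

```text
t: 1.43
tool_pos: [0.3815, -0.0376, 0.2275]
tool_rot: [-0.001, 0.779, 0.627, 0.002]
contact_force: [0.1, -0.2, -0.5]
grip_width: 0.0008
grasp_force: 0.0
```

play_rows --targets '[[[0.25,0.98,0,0,0,0.44],[0.25,0.98,0,0,0,0.44],[0.25,0.98,0,0,0,0.44],[0.25,0.98,0,0,0,0.44],[0.25,0.98,0,0,0,0.44]]]'

```text
t: 1.85
tool_pos: [0.4111, 0.0753, 0.2272]
tool_rot: [0.0, 0.706, 0.708, -0.001]
contact_force: [-0.2, -0.5, 0.0]
grip_width: 0.001
grasp_force: 0.0
```

play_rows --targets '[[[0,0.02,-0.75,0,0,0],[0,0.02,-0.75,0,0,0],[0,0.02,-0.75,0,0,0]]]'

```text
t: 2.1
tool_pos: [0.4056, 0.0753, 0.1326]
tool_rot: [-0.003, 0.708, 0.706, -0.005]
contact_force: [-1.3, -0.5, 0.4]
grip_width: 0.0005
grasp_force: 0.0
```

play_rows --targets '[[[0,0,-0.73,0,0,0],[0,0,-0.73,0,0,0],[0,0,-0.73,0,0,0],[0,0,-0.73,0,0,0]]]'

```text
t: 2.43
tool_pos: [0.4092, 0.0761, 0.0491]
tool_rot: [-0.002, 0.708, 0.706, -0.002]
contact_force: [0.3, -0.0, 0.0]
grip_width: 0.0002
grasp_force: 0.0
```

play_rows --targets '[[[0.06,0,0,0,0,0],[0.12,0,0,0,0,0],[0.18,0,0,0,0,0],[0.24,0,0,0,0,0],[0.3,0,0,0,0,0],[0.34,0,0,0,0,0],[0.38,0,0,0,0,0],[0.42,0,0,0,0,0],[0.46,0,0,0,0,0],[0.5,0,0,0,0,0],[0.5,0,0,0,0,0]]]'

```text
t: 3.35
tool_pos: [0.4683, 0.0785, 0.0495]
tool_rot: [-0.002, 0.708, 0.707, -0.001]
contact_force: [-3.9, 1.4, -1.1]
grip_width: 0.0004
grasp_force: 1.7
```

```bash
python3 - <<'E'
from h import *
im=bot.get_image("top");cv2.imwrite("pics/t1.png",cv2.resize(im["color"][180:340,220:420],None,fx=3,fy=3));print(measure(im))
E
```

```text
{'c': (0.49935442209243774, 0.0779053270816803), 'sz': (0.22175481915473938, 0.1880904585123062), 'a': 89.17473602294922, 'knob': array([ 0.50677537, -0.03772444,  0.036     ]), 'post': array([ 0.62283544, -0.00662556,  0.1       ]), 'pr': 0.01842548910776774}
```

View pics/t1.png

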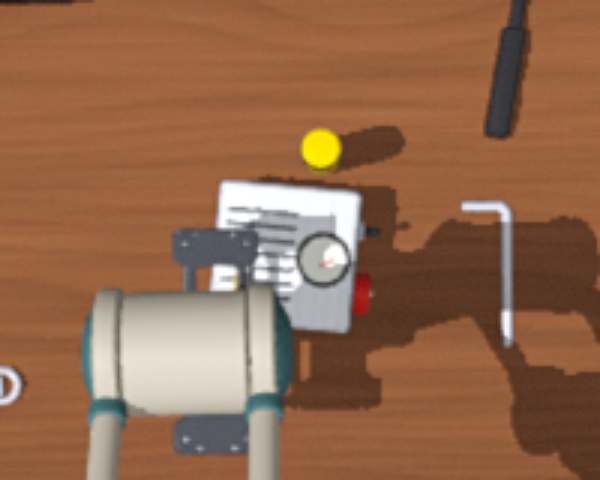

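The box has turned clockwise about 4–5° and is about to meet the post (cap at crop (321,148), far edge at crop y about 185–190). I'll now go round the post in small arcs, turning the tool with the face.

play_rows --targets '[[[0.04,0.02,0,0,0,-0.08],[0.08,0.03,0,0,0,-0.16],[0.12,0.05,0,0,0,-0.24],[0.15,0.09,0,0,0,-0.33],[0.18,0.14,0,0,0,-0.42],[0.22,0.2,0,0,0,-0.52],[0.26,0.24,0,0,0,-0.6],[0.3,0.28,0,0,0,-0.68],[0.34,0.31,0,0,0,-0.76],[0.38,0.35,0,0,0,-0.84],[0.42,0.38,0,0,0,-0.92],[0.46,0.41,0,0,0,-1.0]]]'

```text
t: 4.4
tool_pos: [0.5266, 0.127, 0.05]
tool_rot: [0.001, 0.861, 0.509, 0.001]
contact_force: [0.0, 0.1, -0.7]
grip_width: 0.0001
grasp_force: 0.0
```

```bash
python3 - <<'E'
from h import *
im=bot.get_image("top");cv2.imwrite("pics/t2.png",cv2.resize(im["color"][160:320,220:420],None,fx=3,fy=3));print(bot.get_state()["contact_force"])
E
```

```text
[ 1.11197919 -0.23780017  0.9360721 ]
```

View pics/t2.png

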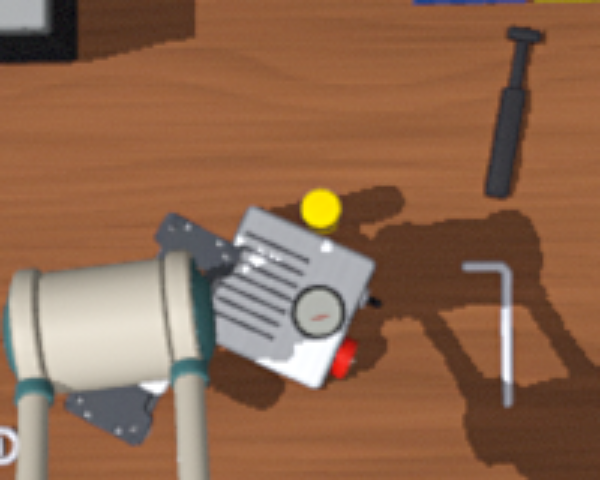

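The box is now turned to about yaw 65°. Its corners in the crop are (255,207), (375,263) and (318,388), and the post cap is at (321,208). Next, the pose numbers.

```bash
cat >> h.py <<'E'
def pose(im,A,B,C,o):  # crop corners: A far/+x -y corner, B control -y corner, C control +y corner
    A,B,C=[ray(im,np.array(p)/3+o,.06)[:2] for p in(A,B,C)]
    u=(A-B)/np.linalg.norm(A-B);yaw=np.degrees(np.arctan2(u[1],u[0]));c=(A+C)/2
    r=R.from_euler('z',-yaw,degrees=True).as_matrix()[:2,:2]
    t=bot.get_state()["tool_pos"][:2]
    print("len",np.linalg.norm(A-B),np.linalg.norm(B-C),"c",c,"yaw",yaw,"post own",r@([.623,-.0066]-c),"tool own",r@(np.array(t)-c))
E
python3 - <<'E'
from h import *
pose(bot.get_image("top"),(255,207),(375,263),(318,388),np.array([220,160]))
E
```

```text
len 0.11310206861051915 0.11674693759734708 c [0.55152814 0.02387367] yaw 64.11391481459272 post own [ 0.00378736 -0.07760495] tool own [0.08243181 0.06684258]
```

The pusher has slipped along the face to own x = 0.08, past the edge, and the box has slid so the post is now mid-face. I'll back off, set the finger again at own x about 0.03, and push a second stroke.

play_rows --targets '[[[-0.1,0.05,0,0,0,0],[-0.18,0.09,0,0,0,0],[-0.22,0.0,0,0,0,0],[-0.29,-0.15,0,0,0,0],[-0.36,-0.29,0,0,0,0],[-0.36,-0.29,0,0,0,0]]]'

```text
t: 5.0
tool_pos: [0.4788, 0.0899, 0.0497]
tool_rot: [-0.0, 0.86, 0.51, -0.002]
contact_force: [-0.5, 0.0, -0.5]
grip_width: 0.0003
grasp_force: 0.0
```

play_rows --targets '[[[0.07,-0.04,0,0,0,0],[0.14,-0.07,0,0,0,0],[0.18,-0.03,0,0,0,-0.02],[0.21,0.01,0,0,0,-0.05],[0.26,0.06,0,0,0,-0.14],[0.31,0.11,0,0,0,-0.24],[0.35,0.15,0,0,0,-0.32],[0.39,0.18,0,0,0,-0.4],[0.44,0.22,0,0,0,-0.49],[0.49,0.26,0,0,0,-0.58],[0.54,0.29,0,0,0,-0.67],[0.59,0.32,0,0,0,-0.75]]]'

```text
t: 6.0
tool_pos: [0.5524, 0.132, 0.0492]
tool_rot: [-0.001, 0.941, 0.34, -0.001]
contact_force: [-2.9, 0.8, 0.0]
grip_width: 0.0006
grasp_force: 1.2
```

```bash
python3 - <<'E'
from h import *
im=bot.get_image("top");cv2.imwrite("pics/t3.png",cv2.resize(im["color"][160:320,220:420],None,fx=3,fy=3));print(bot.get_state()["contact_force"])
E
```

```text
[-0.51950884  2.7586231  -2.45642227]
```

View pics/t3.png

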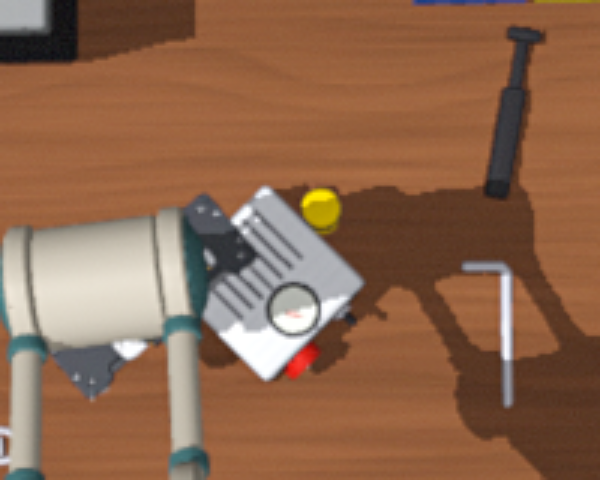

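The box is now at about yaw 45° on the post. The corners in the crop are (266,186), (364,281) and (267,381).

```bash
python3 - <<'E'
from h import *
pose(bot.get_image("top"),(266,186),(364,281),(267,381),np.array([220,160]))
E
```

```text
len 0.11666549560415523 0.11834505266819535 c [0.56373839 0.04066924] yaw 45.01868069223289 post own [ 0.00845533 -0.07533145] tool own [0.05827376 0.07186431]
```

Only about 4 mm of slip over that stroke. Next stroke, the same way.

play_rows --targets '[[[-0.06,0.06,0,0,0,0],[-0.12,0.12,0,0,0,0],[-0.18,0.06,0,0,0,0.05],[-0.24,0.0,0,0,0,0.08],[-0.3,-0.05,0,0,0,0.08],[-0.3,-0.05,0,0,0,0.08]]]'

```text
t: 6.6
tool_pos: [0.5147, 0.124, 0.05]
tool_rot: [0.0, 0.933, 0.359, -0.001]
contact_force: [1.0, -0.7, -0.7]
grip_width: 0.0004
grasp_force: 0.0
```

play_rows --targets '[[[0.06,-0.06,0,0,0,0],[0.11,-0.11,0,0,0,0],[0.17,-0.08,0,0,0,-0.04],[0.23,-0.05,0,0,0,-0.08],[0.28,-0.02,0,0,0,-0.17],[0.33,0.01,0,0,0,-0.26],[0.38,0.03,0,0,0,-0.35],[0.43,0.05,0,0,0,-0.43],[0.48,0.07,0,0,0,-0.52],[0.53,0.09,0,0,0,-0.61],[0.59,0.1,0,0,0,-0.7],[0.64,0.11,0,0,0,-0.78]]]'

```text
t: 7.6
tool_pos: [0.5923, 0.1399, 0.0493]
tool_rot: [-0.003, 0.986, 0.169, -0.002]
contact_force: [-6.2, 6.6, 2.2]
grip_width: 0.0006
grasp_force: 4.2
```

```bash
python3 - <<'E'
from h import *
im=bot.get_image("top");cv2.imwrite("pics/t4.png",cv2.resize(im["color"][160:320,220:420],None,fx=3,fy=3));print(bot.get_state()["contact_force"])
E
```

```text
[-1.61537889  8.30248029 -0.8774223 ]
```

View pics/t4.png

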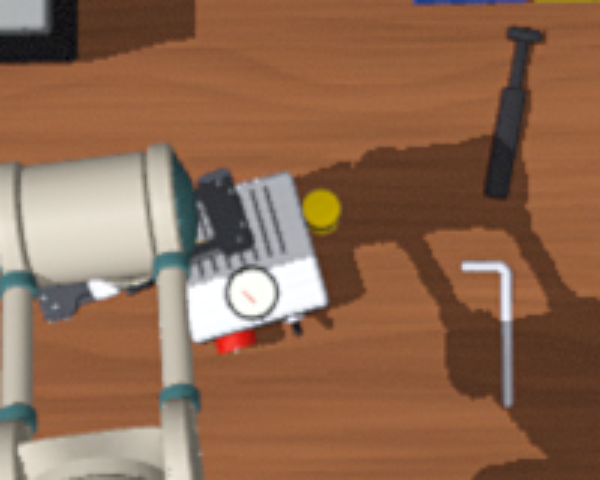

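The box is at about yaw 15°. The corners in the crop are (292,173), (327,304) and (194,342), and the post at (322,208) is touching its right side.

```bash
python3 - <<'E'
from h import *
pose(bot.get_image("top"),(292,173),(327,304),(194,342),np.array([220,160]))
E
```

```text
len 0.11595362058068498 0.11758133491382713 c [0.58612613 0.06031073] yaw 14.148831069077978 post own [ 0.01939951 -0.07389443] tool own [0.02741246 0.07570577]
```

play_rows --targets '[[[-0.02,0.08,0,0,0,0],[-0.04,0.15,0,0,0,-0.06],[0.04,0.17,0,0,0,-0.12],[0.12,0.18,0,0,0,-0.18],[0.12,0.18,0,0,0,-0.18]]]'

```text
t: 8.12
tool_pos: [0.6115, 0.1595, 0.0501]
tool_rot: [0.0, 0.992, 0.127, 0.002]
contact_force: [0.4, 1.3, 0.6]
grip_width: 0.0006
grasp_force: 0.0
```

play_rows --targets '[[[0.02,-0.07,0,0,0,0],[0.04,-0.14,0,0,0,0],[0.08,-0.15,0,0,0,-0.06],[0.12,-0.16,0,0,0,-0.12],[0.17,-0.18,0,0,0,-0.2],[0.21,-0.185,0,0,0,-0.27],[0.25,-0.19,0,0,0,-0.34],[0.28,-0.2,0,0,0,-0.4],[0.28,-0.2,0,0,0,-0.4]]]'

```text
t: 8.87
tool_pos: [0.6437, 0.1432, 0.0504]
tool_rot: [-0.008, 1.0, 0.025, 0.002]
contact_force: [2.5, 21.6, -2.1]
grip_width: 0.0004
grasp_force: 10.7
```

```bash
python3 - <<'E'
from h import *
im=bot.get_image("top");cv2.imwrite("pics/t5.png",cv2.resize(im["color"][160:320,220:420],None,fx=3,fy=3));print(bot.get_state()["contact_force"])
E
```

```text
[ 2.93496717 22.10103794 -0.99946554]
```

View pics/t5.png

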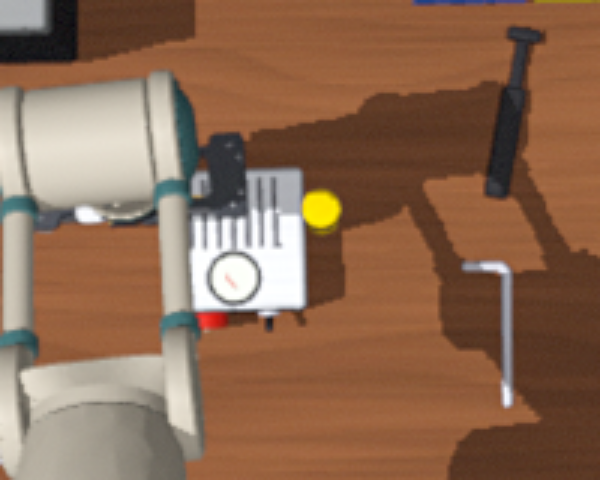

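The box is square to the front, with its right edge from (302,169) to (306,309), about 1.6° off, and it stands against the post. I'll let go, moving to the left and then up.

play_rows --targets '[[[0,0.05,0,0,0,0],[0,0.1,0,0,0,0],[0,0.2,0,0,0,0],[0,0.4,0,0,0,0],[0,0.5,0,0,0,0],[0,0.5,0.5,0,0,0],[0,0.5,1,0,0,0],[0,0.5,1,0,0,0],[0,0.5,1,0,0,0]]]'

```text
t: 9.67
tool_pos: [0.6465, 0.1961, 0.1788]
tool_rot: [-0.001, 1.0, 0.028, 0.008]
contact_force: [0.7, 0.5, 0.6]
grip_width: 0.0005
grasp_force: 0.0
```

```bash
python3 - <<'E'
from h import *
im=bot.get_image("side");cv2.imwrite("pics/s6.png",im["color"]);print(bot.get_state()["contact_force"])
pose(bot.get_image("top"),(302,169),(306,309),(166,312),np.array([220,160]))
E
```

```text
[-0.62579757 -0.44449534  0.045657  ]
len 0.11975665168990025 0.11918278846932367 c [0.60069562 0.0678081 ] yaw 0.866055849296335 post own [ 0.02117716 -0.07473672] tool own [0.04408624 0.12674864]
```

View pics/s6.png

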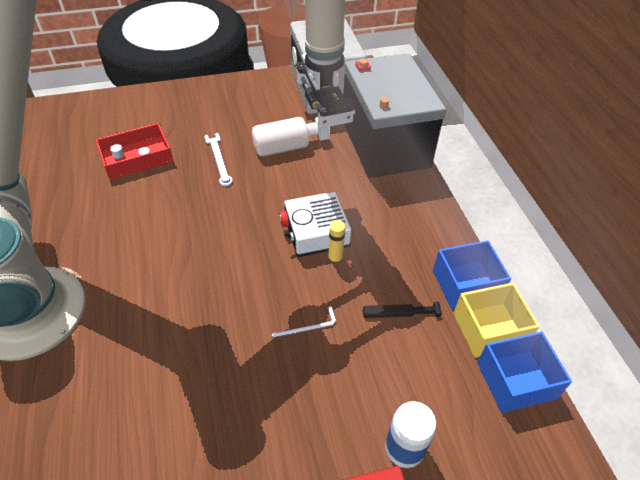

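The side view shows the compressor flat beside the post at about (318,222), with its controls towards the robot. The other things are where they were, and the gripper is clear.

```bash
python3 -c "
from plant import bot
print(bot.finish_job())"
```

```text
the job is handed in; nothing more can be done
None
```

The job is handed in: the compressor stands flat on the post's left, turned to within about 1° of facing front, its centre about 78 mm from the post's axis, with the gripper clear and the other things unmoved in the last view; the hand-in returned no verdict.

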